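Draw a sample tube from the cabinet's door rack and show it slanted

TASK

Swing the door of the small white cabinet wide open by its handle, about square to the cabinet, and leave it open. Then draw the tall screw-cap tube out of the rack inside the door, leaving the two amber vials in their pockets, and lean it over to a slant of about 45 degrees, cap uppermost. Finish while holding it still like that, its middle 20 to 35 cm above the worktop and clear of everything but the gripper: do not put it down or let go.

Things in the scene. Friction and masses are not known exactly. Their poses are not given: they have to be found in the camera images.
- cabinet: White bench cabinet, fixed to the worktop: 115 mm deep (x), 210 mm wide (y), 205 mm high, open at the front behind its door. Origin at the centre of its underside, on the worktop; own x points into the cabinet (away from its front), y to its left, z up. Its front opening faces -x.
- hinge (a point): Point on the door's upright hinge axis, at the cabinet's front right (-y) edge, 184 mm above the worktop; fixed to the cabinet, axes as the cabinet's.
- door (a joint): Angle of the cabinet door, rad: 0 closed, 1.57 square, stop at 1.7. It opens counter-clockwise seen from above, its free (+y) edge swinging out towards -x. Friction about 0.06 N m, no latch, stays where it is left. Panel 12 mm thick, 204 mm wide, its top 204 mm above the worktop; the hinge axis lies in its mid-plane.
- handle (a point): Point on the upright steel bar of the door handle, round, 12 mm thick, 184 mm from the hinge axis along the door, 45 mm out from the door's mid-plane (33 mm gap to the door). Bar 114 to 196 mm above the worktop with a level arm to the door at each end; this point is 184 mm up. Can be pinched from above, a finger on either side along the door. y: along the door from the hinge; x: towards the door.
- rack_mid (a point): Point in the middle pocket of the white rack on the inside of the door, 94 mm above the worktop; swings with it. Three square pockets in a row, 31.5 mm inside, 46 mm apart, floors 67 and rims 113 mm above the worktop, centres 32 mm inward of the door's mid-plane and 68, 114, 160 mm from the hinge axis along the door. y: along the door from the hinge; x: away from the door's inside.
- tube_mid (a point): Centre, half-way up, of the clear screw-cap tube (blue cap, conical foot) in one of the three pockets, any of them: 116 mm tall, body 30 mm across; cap 34 mm across, from 36 to 57 mm above this point; about 45 g. Own z runs towards the cap. In the pocket its foot sits in a hole in the floor and it may lean up to 9 degrees; this point is then 121 mm above the worktop.
- vial_a_mid (a point): Centre of an amber screw vial, 24 mm across and 54 mm tall, standing loosely in another pocket of the rack; its top is 121 mm above the worktop. It stays there.
- vial_b_mid (a point): Centre of the second amber screw vial, same size, in the remaining pocket; it stays there.

How it is judged:
On the way, in this order (a step that is already met when the one before it is completed fails the run):
1. the door is drawn open with the fingers on its handle (value of joint door above 0.12 rad and (contact force between the fingers and door_c1 above 0.3 N or contact force between the fingers and door_c2 above 0.3 N or contact force between the fingers and door_c3 above 0.3 N)), for 0.05 s.
2. the door stands wide open (1.25 rad or more) (value of joint door above 1.25 rad), for 0.2 s.
3. the tube is drawn up out of its pocket, held by the fingers (height (world z) of tube_mid above 0.19 m and contact force between the fingers and tube above 0.3 N), for 0.2 s.
At the end, for the whole second after the job is handed in: The fingers hold the tube still, slanted 45 degrees from upright within 17 degrees, cap uppermost, its middle 0.19 to 0.37 m above the worktop, touching neither cabinet, door nor rack; the door stands open at 1.2 rad or more; both vials are in the rack (centres within 70 mm of the rack's mid point) (all of step 3 and angle between tube_mid's own z axis and vertical between 0.489 and 1.082 rad and height (world z) of tube_mid below 0.37 m and contact force between tube and cabinet below 0.05 N and linear speed of tube below 0.03 m/s and angular speed of tube below 0.2 rad/s and value of joint door above 1.2 rad and distance between each of vial_a_mid, vial_b_mid and rack_mid below 0.07 m); the arm keeps its last pose, push and grip.
It fails at once if a vial is pulled or knocked out of the rack (distance between any of vial_a_mid, vial_b_mid and rack_mid above 0.085 m).
It fails at once if the tube is dropped onto the worktop (height (world z) of tube_mid below 0.08 m).
It also fails if it takes over 53 s, if anything falls off the work surface, if the arm or the gripper's body presses on something with over 40 N, if the wrist force passes 120 N, or if a joint passes its speed limit or range.

ROBOT

A 7-joint arm with a two-finger parallel gripper is mounted at the origin on a cart in front of the work surface, level with it; the furniture and walls round the work are solid. World frame = base frame: x ahead of the robot, y to its left, z up, the work surface at z = 0. Lengths are in m, angles in rad, forces in N, time in s.
With the tool pointing down it reaches from about 0.4 to 0.85 m from the base axis. Payload 10.4 kg.
Tool frame: the origin (TCP) lies between the finger pads; the fingertips stand 17 mm ahead of it and the grasp point (between the pads) lies 2 mm behind it; z points along the fingers, y is the line along which they close (so a half turn about z gives the same grasp; the last joint's range is limited). The gripper opens to 87 mm and grips with 3 to 60 N. Pads are 19 mm wide; open, the fingers measure 117 mm over their backs; the gripper's body (75 mm by 190 mm) begins 51 mm behind the grasp point.
Start: joints at [1.178, 0.332, -0.065, 1.46, 0.022, 1.35, -0.088], TCP at [0.226, -0.583, 0.24] pointing down, gripper open.
Joint ranges: [-2.6, 2.6], [-0.5, 2.12], [-1.47, 1.34], [0.16, 2.42], [-1.27, 4.41], [0.06, 2.06], [-2.6, 2.6]. Speed limits (rad/s): [2.22, 2.22, 2.79, 2.79, 3.14, 3.14, 3.14].

INTERFACE

Orientations are given as a 3x3 rotation matrix whose columns are the frame's x, y, z axes.
In Python, from plant import monitor, eyes, close_job gives the robot as it stands.
- The arm moves only by the shell command python3 -m crank 'ROWS'. ROWS is JSON, a list of rows, each a list of 3 entries, a list of its own where there are three numbers: the shift along the tool's x, y, z normalised to -1 to 1, where 1 is 0.025 m, then the turn, a rotation vector about the tool's x, y, z normalised to -1 to 1, where 1 is 0.08 rad, then the opening, from 0 (shut) to 1 (fully open). A call has 1 to 12 rows; each row shifts and turns the commanded pose from where the row before left it, along the tool's axes as they then stand; what a row does not reach is not made up. A row lasts 1/12 s, in which the tool goes at most 41.7 mm and 7.16 degrees, less where a joint would pass 70% of its speed; a pose out of reach is approached as far as the arm can. A call with a number of a shift or a turn outside -1 to 1 is refused whole. A call with a gripper value outside its range is refused whole. The fingers move at their own pace and stop on an object; the grip force is fixed at half the most. Time passes only in rows, so rows that do not move let the fingers close. It gives the time, the measured TCP pose, the force, the opening and the grip force at its end, in the units of the state.
- monitor.observe(): the state, without advancing time (a new reading comes with each control period).
- eyes.capture(name): name is "scene" or "top" or "wrist"; returns (picture, depth): 480x640x3 uint8, red, green, blue; 480x640 float32, m along the optical axis (not along the pixel's ray), 0 where there is no reading.
- eyes.camera_params(name): a dict with "vfov" (degrees; the focal length in pixels is half the picture's height over the tangent of half this angle, whatever the lens; pixels are square), "cx", "cy" (the principal point, pixels), "R" (3x3) and "t" (3): a world point X has camera coordinates R X + t; the wrist camera has in their place "mount" (4x4, takes a point from camera to tool coordinates, whose origin is the TCP and whose axes are the flange's). Camera axes: x right, y down, z forward; pixel columns grow to the right and rows downward; lengths in m; the calibration is good to about 2 mm. The wrist camera is an equidistant fisheye: a pixel r from the principal point sees the ray r / f radians off the axis. A picture is of the moment at which its call begins: read the wrist's pose just before it. camera_params takes no time and is no camera call.
- close_job(): hands the job in; it is judged then, once.
The state is a dict: "time": time; "q": joint angles; "dq": joint speeds; "joint_efforts": joint torques, N m; "ee_pos": TCP position; "eef_rot": TCP orientation; "wrist_force": force on the tool from outside, world axes, zero at the start; "moment": the same for the moment, N m; "gripper_width": finger opening in m; "gripper_force": force on a finger pad.
Only numpy, scipy, OpenCV 4.12 (cv2) and the standard library are available. Lean on these libraries where they do the work, as an engineer would, in place of code of your own. Each camera call takes 0.05 s, during which the arm holds its last target. There are 200 camera calls.

## Working session

There is one attempt and no reset: what is moved stays moved. The work goes in short steps, Python scripts to look and compute and a shell command to move; the robot and the scene stay as the last step left them, time stands still between calls to the robot, and variables do not carry over. Pictures are saved under pics/ and viewed, at most 10 in all, crops included, and the job is handed in when it is done.

```bash
ls; mkdir -p pics
python3 - <<'E'
from plant import monitor, eyes
import cv2,numpy as np
s=monitor.observe();print(s)
for n in("scene","top"):
    p,d=eyes.capture(n);cv2.imwrite(f"pics/{n}0.png",p[...,::-1]);np.save(f"pics/{n}0.npy",d);print(n,eyes.camera_params(n))
print(eyes.camera_params("wrist"))
E
```

```text
pics
{'time': 0.0, 'q': array([ 1.17839991,  0.33285019, -0.06466933,  1.46094398,  0.02159606,
        1.34988851, -0.08851147]), 'dq': array([ 1.52378290e-03, -1.17164566e-03,  1.73235068e-03,  6.60333573e-05,
        3.30052648e-04, -1.36855048e-04,  1.20804912e-03]), 'joint_efforts': array([-1.38246352e-03, -6.23231864e+01,  2.38508976e-02, -3.89882183e+01,
       -6.12425990e-02,  3.98320542e-02,  1.94622689e-04]), 'ee_pos': array([ 0.22574045, -0.58242214,  0.23876611]), 'eef_rot': array([[ 9.32408256e-01,  3.61406308e-01, -5.69877449e-04],
       [ 3.61406750e-01, -9.32407389e-01,  1.27323627e-03],
       [-7.12023231e-05, -1.39313357e-03, -9.99999027e-01]]), 'wrist_force': array([-0.56817022,  1.09193033, -0.39597993]), 'moment': array([-0.03535943,  0.02340757, -0.01677981]), 'gripper_force': 0.0, 'gripper_width': 0.0872487732248302}
scene {'vfov': 46.543106397867476, 'cx': 323.60942466756734, 'cy': 240.59996900332052, 'R': array([[ 8.41994526e-01, -5.39486032e-01, -1.96780934e-04],
       [-3.78584877e-01, -5.90610585e-01, -7.12637795e-01],
       [ 3.84341916e-01,  6.00111621e-01, -7.01532133e-01]]), 't': array([-0.38657078,  0.51533329,  0.54636637])}
top {'vfov': 49.64346575562675, 'cx': 318.7353866417894, 'cy': 243.7096645460474, 'R': array([[ 0.15920921, -0.98722669, -0.00599165],
       [-0.87307635, -0.13796198, -0.46765818],
       [ 0.46085801,  0.07968666, -0.88388909]]), 't': array([0.15457295, 0.66020589, 0.633988  ])}
{'vfov': 65.70646984690485, 'cx': 319.0496814789818, 'cy': 231.76457262093146, 'mount': array([[-1.64944081e-04, -9.53383184e-01, -3.01762285e-01,
         8.31750972e-02],
       [ 9.99999573e-01, -4.31585393e-04,  8.16941873e-04,
         7.57758036e-04],
       [-9.09094838e-04, -3.01762021e-01,  9.53382849e-01,
        -1.44916242e-01],
       [ 0.00000000e+00,  0.00000000e+00,  0.00000000e+00,
         1.00000000e+00]])}
```

View pics/scene0.png

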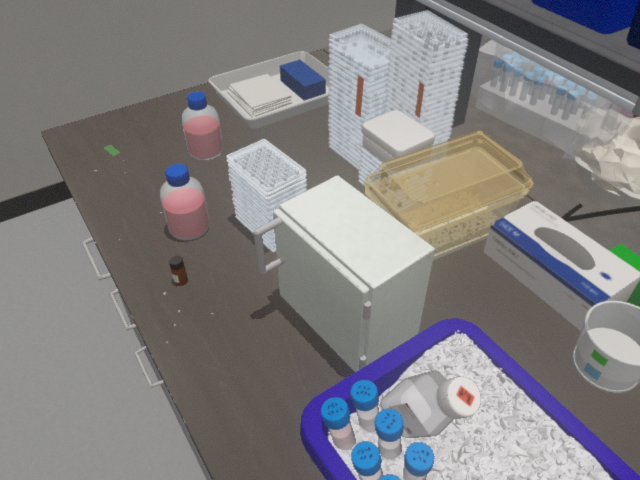

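View pics/top0.png

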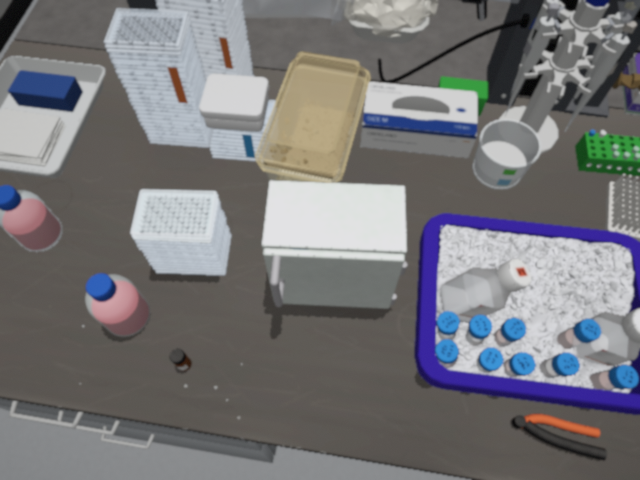

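The scene picture shows the cabinet's top quad at about (340,185)-(430,245)-(365,290)-(275,215), with the handle bar at (262,245). In the top picture the cabinet's roof is at (266,183)-(405,250), the handle bar at (277,275), and the ice tray stands to the right of the cabinet, from x=420.

```bash
cat > h.py <<'E'
import numpy as np,cv2
from plant import monitor, eyes
def K(n):
    c=eyes.camera_params(n);f=240/np.tan(np.radians(c['vfov']/2));return c,f
def cloud(n,d):
    c,f=K(n);v,u=np.mgrid[:480,:640]
    P=np.stack([(u-c['cx'])/f*d,(v-c['cy'])/f*d,d],-1)
    W=(P-c['t'])@c['R'];W[d<=0]=np.nan;return W
def ray(n,u,v):
    c,f=K(n);d=np.array([(u-c['cx'])/f,(v-c['cy'])/f,1]);return -c['R'].T@c['t'],c['R'].T@d
def onz(n,u,v,z):
    o,d=ray(n,u,v);return o+d*(z-o[2])/d[2]
E
python3 - <<'E'
from h import *
seeds={'scene':(350,230),'top':(335,215)}
for n in seeds:
    d=np.load(f'pics/{n}0.npy');W=cloud(n,d);z=W[...,2]
    m=(np.abs(z-.205)<.007).astype(np.uint8)
    m=cv2.morphologyEx(m,cv2.MORPH_OPEN,np.ones((3,3)))
    k,l=cv2.connectedComponents(m);mm=l==l[seeds[n][::-1]]
    r=cv2.minAreaRect(W[mm][:,:2].astype(np.float32)*1000);print(n,r,np.median(z[mm]));print(cv2.boxPoints(r))
    # bar points
    hm=(z>.12)&(z<.2)&~mm
    box=np.zeros_like(hm)
    if n=='scene': box[215:275,250:275]=1
    else: box[252:300,269:284]=1
    Q=W[hm&box];print('bar',len(Q),np.median(Q,0),Q[Q[:,2].argsort()][::-1][:200:20])
E
```

```text
scene ((632.2568359375, 233.198974609375), (175.13963317871094, 212.28887939453125), 5.941268444061279) 0.20691960385068192
[[534.17053  329.70898 ]
 [556.1443   118.560425]
 [730.34314  136.68896 ]
 [708.3694   347.83752 ]]
bar 373 [0.54187624 0.30208359 0.15842794] [[0.56705699 0.30099751 0.19995079]
 [0.53635598 0.30486442 0.19676636]
 [0.57994461 0.32515988 0.19268534]
 [0.54074121 0.30243764 0.18845153]
 [0.54419822 0.30048152 0.18419213]
 [0.54323194 0.29946361 0.17944392]
 [0.5364187  0.30302427 0.17395548]
 [0.54262471 0.30008358 0.16892258]
 [0.5423537  0.30027753 0.16472209]
 [0.54108648 0.30183943 0.15985922]]
top ((631.9495239257812, 234.29505920410156), (174.89599609375, 210.10140991210938), 6.506115913391113) 0.20468070141501102
[[533.1615  328.76056]
 [556.9679  120.01223]
 [730.73755 139.82956]
 [706.93115 348.57788]]
bar 325 [0.57195418 0.30694143 0.16778646] [[0.57825301 0.32142116 0.19938036]
 [0.53780373 0.30170874 0.19722688]
 [0.54298301 0.30138244 0.19619497]
 [0.53611096 0.30757685 0.19185335]
 [0.58066105 0.3051409  0.18658003]
 [0.53543145 0.30825654 0.18229382]
 [0.53856104 0.30195257 0.1773139 ]
 [0.58003725 0.30305522 0.17155456]
 [0.57857675 0.32285557 0.16809207]
 [0.53570796 0.30694143 0.16335872]]
```

```bash
python3 -m crank '[[[0,0,-1],[0,0,0.81],1],[[0,0,-1],[0,0,0.81],1],[[0,0,-1],[0,0,0.81],1],[[0,0,-1],[0,0,0.81],1],[[0.46,-0.94,0],[0,0,0],1],[[0.46,-0.94,0],[0,0,0],1],[[0.46,-0.94,0],[0,0,0],1],[[0.46,-0.94,0],[0,0,0],1],[[0.46,-0.94,0],[0,0,0],1],[[0.46,-0.94,0],[0,0,0],1],[[0.46,-0.94,0],[0,0,0],1],[[0.46,-0.94,0],[0,0,0],1]]'
```

```text
time: 1.1
ee_pos: [0.2968, -0.3844, 0.3392]
eef_rot: [[0.994, 0.11, -0.0], [0.11, -0.994, 0.0], [-0.0, -0.0, -1.0]]
wrist_force: [1.2, -0.3, 0.4]
gripper_width: 0.0868
gripper_force: 0.0
```

```bash
for i in 1 2; do python3 -m crank '[[[0.46,-0.94,0],[0,0,0],1],[[0.46,-0.94,0],[0,0,0],1],[[0.46,-0.94,0],[0,0,0],1],[[0.46,-0.94,0],[0,0,0],1],[[0.46,-0.94,0],[0,0,0],1],[[0.46,-0.94,0],[0,0,0],1],[[0.46,-0.94,0],[0,0,0],1],[[0.46,-0.94,0],[0,0,0],1],[[0.46,-0.94,0],[0,0,0],1],[[0.46,-0.94,0],[0,0,0],1],[[0.46,-0.94,0],[0,0,0],1],[[0.46,-0.94,0],[0,0,0],1]]'; done
```

```text
time: 2.1
ee_pos: [0.4027, -0.0889, 0.3394]
eef_rot: [[0.994, 0.11, -0.0], [0.11, -0.994, -0.0], [-0.0, 0.0, -1.0]]
wrist_force: [0.1, -0.3, 0.0]
gripper_width: 0.087
gripper_force: 0.0
time: 3.1
ee_pos: [0.5089, 0.2062, 0.3392]
eef_rot: [[0.994, 0.11, -0.0], [0.11, -0.994, -0.0], [-0.0, 0.0, -1.0]]
wrist_force: [0.9, -0.7, -0.2]
gripper_width: 0.0871
gripper_force: 0.0
```

```bash
python3 -m crank '[[[0.46,-0.96,0],[0,0,0],1],[[0.46,-0.96,0],[0,0,0],1],[[0.46,-0.96,0],[0,0,0],1],[[0.46,-0.96,0],[0,0,0],1],[[0,0,0],[0,0,0],1]]'
cat >> h.py <<'E'
def wcloud(d,s):
    c=eyes.camera_params('wrist');f=240/np.tan(np.radians(c['vfov']/2));v,u=np.mgrid[:480,:640]
    a,b=u-c['cx'],v-c['cy'];r=np.hypot(a,b)+1e-9;t=np.tan(r/f)
    P=np.stack([a/r*t*d,b/r*t*d,d,np.ones_like(d)],-1)@c['mount'].T
    W=P[...,:3]@np.asarray(s['eef_rot']).T+s['ee_pos'];W[d<=0]=np.nan;return W
def wshot(name):
    s=monitor.observe();p,d=eyes.capture('wrist');cv2.imwrite(f'pics/{name}.png',p[...,::-1]);W=wcloud(d,s);np.save(f'pics/{name}.npy',W);return p,W,s
E
python3 - <<'E'
from h import *
p,W,s=wshot('w1');print(s['ee_pos'])
z=W[...,2]
# bar: points between .12 and .2 in front of door
c=np.array([.609,.128]);ex=np.array([.994,.11]);ey=np.array([-.11,.994])
L=np.stack([(W[...,:2]-c)@ex,(W[...,:2]-c)@ey],-1)
m=(z>.115)&(z<.202)&(L[...,0]<-.03)&(L[...,0]>-.08)&(L[...,1]>.15)&(L[...,1]<.22)
v,u=np.nonzero(m);print(len(u))
if len(u):print(np.median(W[m],0),W[m].min(0),W[m].max(0),L[m].min(0),L[m].max(0),u.min(),u.max(),v.min(),v.max())
t=m&(z>.188);print(t.sum(),W[t].mean(0) if t.any() else 0,L[t].min(0),L[t].max(0))
E
```

```text
time: 3.52
ee_pos: [0.5429, 0.3103, 0.3378]
eef_rot: [[0.993, 0.115, -0.003], [0.115, -0.993, 0.002], [-0.003, -0.002, -1.0]]
wrist_force: [0.6, 0.9, 0.2]
gripper_width: 0.0869
gripper_force: 0.0
[0.54290169 0.31033883 0.33779253]
287
[0.54887219 0.30740643 0.20081183] [0.53633203 0.30051603 0.19598033] [0.55898595 0.31372568 0.20199729] [-0.05269079  0.17830621] [-0.03041138  0.19026646] 316 331 205 232
287 [0.54857063 0.30711114 0.20044226] [-0.05269079  0.17830621] [-0.03041138  0.19026646]
```

View pics/w1.png

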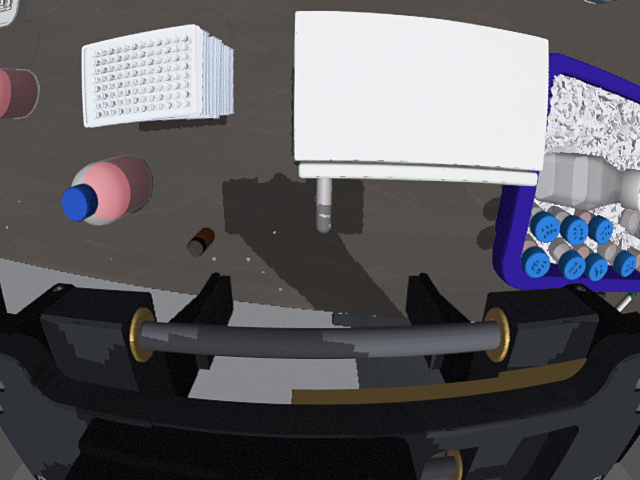

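The wrist picture shows the handle bar's end at (323,225) between the open fingers at (225,300) and (410,300), so it is aligned. I'll descend and pinch.

```bash
python3 -m crank '[[[0.07,0.12,0.88],[0,0,0],1],[[0,0,0.88],[0,0,0],1],[[0,0,0.88],[0,0,0],1],[[0,0,0.88],[0,0,0],1],[[0,0,0.88],[0,0,0],1],[[0,0,0.88],[0,0,0],1],[[0,0,0.88],[0,0,0],1],[[0,0,0],[0,0,0],0],[[0,0,0],[0,0,0],0],[[0,0,0],[0,0,0],0],[[0,0,0],[0,0,0],0],[[0,0,0],[0,0,0],0]]'; python3 -m crank '[[[0,0,0],[0,0,0],0],[[0,0,0],[0,0,0],0],[[0,0,0],[0,0,0],0]]'
```

```text
time: 4.57
ee_pos: [0.5464, 0.3033, 0.1871]
eef_rot: [[0.994, 0.11, 0.002], [0.11, -0.994, 0.001], [0.002, -0.001, -1.0]]
wrist_force: [-0.1, 0.8, 0.5]
gripper_width: 0.0615
gripper_force: 0.0
time: 4.82
ee_pos: [0.546, 0.303, 0.1859]
eef_rot: [[0.994, 0.11, 0.001], [0.11, -0.994, 0.0], [0.001, -0.0, -1.0]]
wrist_force: [-0.0, -0.3, -0.2]
gripper_width: 0.0416
gripper_force: 0.0
```

```bash
python3 -m crank '[[[0,0,0],[0,0,0],0],[[0,0,0],[0,0,0],0],[[0,0,0],[0,0,0],0],[[0,0,0],[0,0,0],0],[[0,0,0],[0,0,0],0],[[0,0,0],[0,0,0],0]]'
```

```text
time: 5.32
ee_pos: [0.5437, 0.3067, 0.1855]
eef_rot: [[0.993, 0.114, -0.002], [0.114, -0.993, 0.005], [-0.001, -0.005, -1.0]]
wrist_force: [-3.4, 11.9, -1.9]
gripper_width: 0.011
gripper_force: 30.0
```

```bash
python3 -m crank '[[[-0.44,0.12,0],[0,0,-0.75],0],[[-0.44,0.12,0],[0,0,-0.75],0],[[-0.44,0.12,0],[0,0,-0.75],0],[[-0.44,0.12,0],[0,0,-0.75],0],[[-0.44,0.12,0],[0,0,-0.75],0],[[-0.44,0.12,0],[0,0,-0.75],0]]'
```

```text
time: 5.82
ee_pos: [0.4837, 0.2723, 0.1855]
eef_rot: [[0.888, 0.46, -0.003], [0.46, -0.888, 0.004], [-0.001, -0.005, -1.0]]
wrist_force: [-7.4, 9.4, -0.3]
gripper_width: 0.0112
gripper_force: 30.0
```

```bash
python3 -m crank '[[[-0.44,0.12,0],[0,0,-0.75],0],[[-0.44,0.12,0],[0,0,-0.75],0],[[-0.44,0.12,0],[0,0,-0.75],0],[[-0.44,0.12,0],[0,0,-0.75],0],[[-0.44,0.12,0],[0,0,-0.75],0],[[-0.44,0.12,0],[0,0,-0.75],0],[[-0.44,0.12,0],[0,0,-0.75],0],[[-0.44,0.12,0],[0,0,-0.75],0],[[-0.44,0.12,0],[0,0,-0.75],0],[[-0.44,0.12,0],[0,0,-0.75],0]]'
```

```text
time: 6.65
ee_pos: [0.4235, 0.176, 0.1853]
eef_rot: [[0.474, 0.881, -0.006], [0.881, -0.474, 0.001], [-0.002, -0.005, -1.0]]
wrist_force: [-15.0, 5.5, 13.0]
gripper_width: 0.0111
gripper_force: 30.0
```

```bash
python3 -m crank '[[[-0.44,0.12,0],[0,0,-0.75],0],[[-0.44,0.12,0],[0,0,-0.75],0],[[-0.44,0.12,0],[0,0,-0.75],0],[[-0.44,0.12,0],[0,0,-0.75],0],[[-0.44,0.12,0],[0,0,-0.75],0],[[-0.44,0.12,0],[0,0,-0.75],0],[[-0.44,0.12,0],[0,0,-0.75],0],[[-0.44,0.12,0],[0,0,-0.75],0],[[-0.44,0.12,0],[0,0,-0.75],0],[[-0.44,0.12,0],[0,0,-0.75],0],[[0,0,0],[0,0,0],0],[[0,0,0],[0,0,0],0]]'
```

```text
time: 7.65
ee_pos: [0.4302, 0.0609, 0.1854]
eef_rot: [[-0.098, 0.995, -0.002], [0.995, 0.098, -0.001], [-0.001, -0.002, -1.0]]
wrist_force: [-7.8, -1.3, 4.6]
gripper_width: 0.0112
gripper_force: 30.0
```

```bash
python3 -m crank '[[[0,0,0],[0,0,0],1],[[0,0,0],[0,0,0],1],[[0,0,0],[0,0,0],1],[[0,0,0],[0,0,0],1],[[0,0,0],[0,0,0],1],[[0,0,-0.5],[0,0,0],1],[[0,0,-1],[0,0,0],1],[[0,0,-1],[0,0,0],1],[[0,0,-1],[0,0,0],1],[[0,0,-1],[0,0,0],1],[[0,0,-1],[0,0,0],1],[[0,0,-1],[0,0,0],1]]'; python3 -m crank '[[[0,0,0],[0,0,0],1]]';python3 - <<'E'
from h import *
p,W,s=wshot('w2')
p,d=eyes.capture('top');cv2.imwrite('pics/top2.png',p[...,::-1]);np.save('pics/top2.npy',d)
E
```

```text
time: 8.65
ee_pos: [0.4309, 0.0617, 0.3494]
eef_rot: [[-0.1, 0.995, 0.001], [0.995, 0.1, -0.001], [-0.001, 0.001, -1.0]]
wrist_force: [0.5, 0.1, 0.2]
gripper_width: 0.0822
gripper_force: 0.0
time: 8.73
ee_pos: [0.4325, 0.062, 0.3521]
eef_rot: [[-0.1, 0.995, 0.006], [0.995, 0.1, -0.001], [-0.001, 0.006, -1.0]]
wrist_force: [-0.0, 0.0, -0.2]
gripper_width: 0.085
gripper_force: 0.0
```

View pics/w2.png

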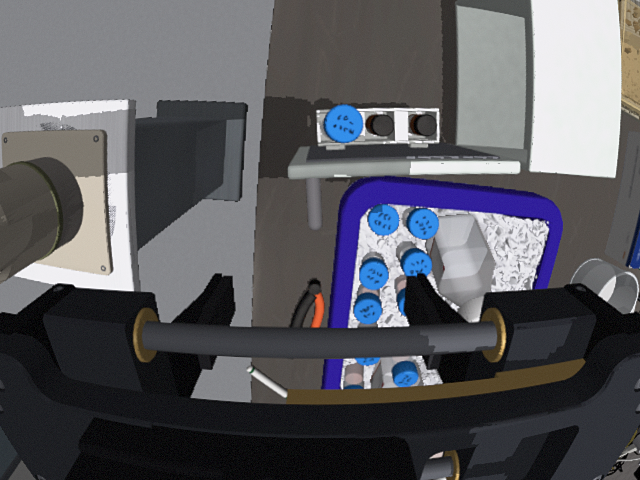

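View pics/top2.png

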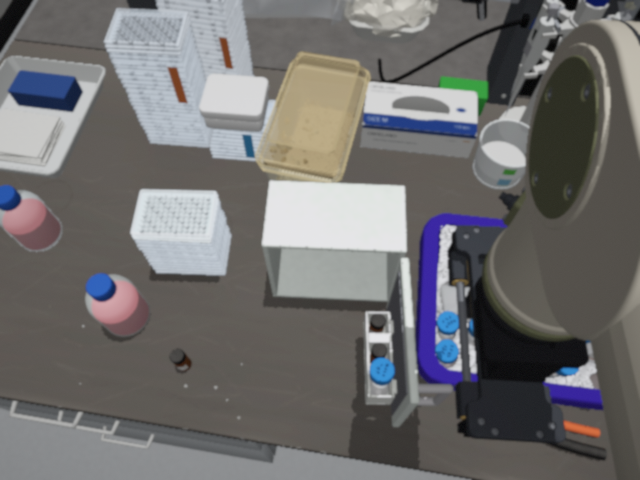

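The door stands square. The tube's blue cap is in the outermost pocket (wrist 343,124; top 382,370), with the amber vials in the other two pockets (wrist 380,124 and 425,124). Next I'll measure the cap.

Run:
```python
from h import *
def blue(p):
    h=cv2.cvtColor(p,cv2.COLOR_BGR2HSV);return cv2.inRange(h,(95,120,80),(115,255,255))>0
for n in('w2','top2'):
    p=cv2.imread(f'pics/{n}.png')
    W=np.load('pics/w2.npy') if n=='w2' else cloud('top',np.load('pics/top2.npy'))
    b=blue(p);k=np.zeros(b.shape,bool)
    if n=='w2':k[95:150,315:368]=1
    else:k[352:388,362:400]=1
    m=b&k;Q=W[m];t=Q[Q[:,2]>np.nanpercentile(Q[:,2],60)-.004]
    (cx,cy),r=cv2.minEnclosingCircle(t[:,:2].astype(np.float32)*1000)
    print(n,m.sum(),len(t),np.median(t,0),cx,cy,r)
    if n=='w2':
        d=W;mm=(np.abs(W[...,2]-.204)<.006)&(W[...,0]>.38)&(W[...,0]<.6)&(W[...,1]>.06)&(W[...,1]<.15)
        r=cv2.minAreaRect(W[mm][:,:2].astype(np.float32)*1000);print('door',cv2.boxPoints(r))
```

```text
w2 1182 1150 [0.44634596 0.14113794 0.17713517] 446.5077209472656 141.2183380126953 16.7429141998291
door [[403.1954  103.78204]
 [410.45358  56.49557]
 [606.87085  86.64441]
 [599.6127  133.93088]]
top2 548 479 [0.44566854 0.14238038 0.17695606] 446.5623779296875 142.3001251220703 17.135690689086914
```

```bash
python3 -m crank '[[[0.775,0.235,0],[0,0,0],1],[[0.775,0.235,0],[0,0,0],1],[[0.775,0.235,0],[0,0,0],1],[[0.775,0.235,0],[0,0,0],1],[[0,0,0.9],[0,0,0],1],[[0,0,0.9],[0,0,0],1],[[0,0,0.9],[0,0,0],1],[[0,0,0],[0,0,0],1],[[0,0,0],[0,0,0],1]]'
```

```text
time: 9.58
ee_pos: [0.4459, 0.1409, 0.2797]
eef_rot: [[-0.1, 0.995, -0.003], [0.995, 0.1, 0.0], [0.0, -0.003, -1.0]]
wrist_force: [0.4, -0.4, 1.8]
gripper_width: 0.0868
gripper_force: 0.0
```

```bash
python3 -m crank '[[[0,0,0.91],[0,0,0],1],[[0,0,0.91],[0,0,0],1],[[0,0,0.91],[0,0,0],1],[[0,0,0.91],[0,0,0],1],[[0,0,0.91],[0,0,0],1],[[0,0,0],[0,0,0],1]]' && python3 -m crank '[[[0,0,0],[0,0,0],0],[[0,0,0],[0,0,0],0],[[0,0,0],[0,0,0],0],[[0,0,0],[0,0,0],0],[[0,0,0],[0,0,0],0],[[0,0,0],[0,0,0],0],[[0,0,0],[0,0,0],0],[[0,0,0],[0,0,0],0],[[0,0,0],[0,0,0],0]]'
```

```text
time: 10.08
ee_pos: [0.4455, 0.1402, 0.1646]
eef_rot: [[-0.099, 0.995, -0.004], [0.995, 0.099, -0.0], [0.0, -0.004, -1.0]]
wrist_force: [-0.3, -0.8, -0.8]
gripper_width: 0.0873
gripper_force: 0.0
time: 10.83
ee_pos: [0.4467, 0.141, 0.1668]
eef_rot: [[-0.1, 0.995, 0.0], [0.995, 0.1, -0.0], [-0.0, 0.0, -1.0]]
wrist_force: [0.1, 0.1, -0.9]
gripper_width: 0.0354
gripper_force: 0.1
```

```bash
python3 -m crank '[[[0,0,0],[0,0,0],0],[[0,0,0],[0,0,0],0],[[0,0,0],[0,0,0],0],[[0,0,0],[0,0,0],0]]' && python3 -m crank '[[[0,0,-0.3],[0,0,0],0],[[0,0,-0.6],[0,0,0],0],[[0,0,-0.6],[0,0,0],0],[[0,0,-0.6],[0,0,0],0],[[0,0,-0.6],[0,0,0],0],[[0,0,-0.6],[0,0,0],0],[[0,0,-0.6],[0,0,0],0],[[0,0,-0.6],[0,0,0],0],[[0,0,-0.6],[0,0,0],0],[[0,0,-0.6],[0,0,0],0],[[0,0,-0.6],[0,0,0],0],[[0,0,-0.3],[0,0,0],0]]'
```

```text
time: 11.17
ee_pos: [0.4466, 0.141, 0.1668]
eef_rot: [[-0.1, 0.995, -0.0], [0.995, 0.1, -0.0], [-0.0, -0.0, -1.0]]
wrist_force: [0.2, 0.9, 1.5]
gripper_width: 0.0324
gripper_force: 30.0
time: 12.17
ee_pos: [0.447, 0.1415, 0.3337]
eef_rot: [[-0.1, 0.995, 0.002], [0.995, 0.1, -0.0], [-0.0, 0.002, -1.0]]
wrist_force: [-0.4, 0.1, -0.1]
gripper_width: 0.0325
gripper_force: 30.0
```

```bash
python3 -m crank '[[[0,0.4,0],[-0.5,0,0],0],[[0,0.4,0],[-0.8,0,0],0],[[0,0.4,0.05],[-0.8,0,0],0],[[0,0.4,0.07],[-0.8,0,0],0],[[0,0.4,0.1],[-0.8,0,0],0]]'
```

```text
time: 12.58
ee_pos: [0.4974, 0.1461, 0.3321]
eef_rot: [[-0.1, 0.951, 0.294], [0.995, 0.096, 0.029], [-0.001, 0.295, -0.955]]
wrist_force: [-0.5, -0.4, -0.8]
gripper_width: 0.0322
gripper_force: 30.0
```

```bash
python3 -m crank '[[[0,0.38,0.12],[-0.76,0,0],0],[[0,0.37,0.14],[-0.76,0,0],0],[[0,0.36,0.17],[-0.76,0,0],0],[[0,0.35,0.19],[-0.76,0,0],0],[[0,0,0],[-0.76,0,0],0],[[0,0,0],[-0.76,0,0],0],[[0,0,0],[-0.76,0,0],0],[[0,0,0],[-0.5,0,0],0],[[0,0,0],[0,0,0],0],[[0,0,0],[0,0,0],0],[[0,0,0],[0,0,0],0],[[0,0,0],[0,0,0],0]]'
python3 - <<'E'
from h import *
p,d=eyes.capture('scene');cv2.imwrite('pics/s3.png',p[...,::-1])
p,d=eyes.capture('wrist');cv2.imwrite('pics/w3.png',p[...,::-1])
E
```

```text
time: 13.58
ee_pos: [0.5369, 0.1502, 0.3317]
eef_rot: [[-0.1, 0.72, 0.686], [0.995, 0.072, 0.069], [0.0, 0.69, -0.724]]
wrist_force: [-0.8, -0.2, -0.2]
gripper_width: 0.0326
gripper_force: 30.0
```

View pics/s3.png

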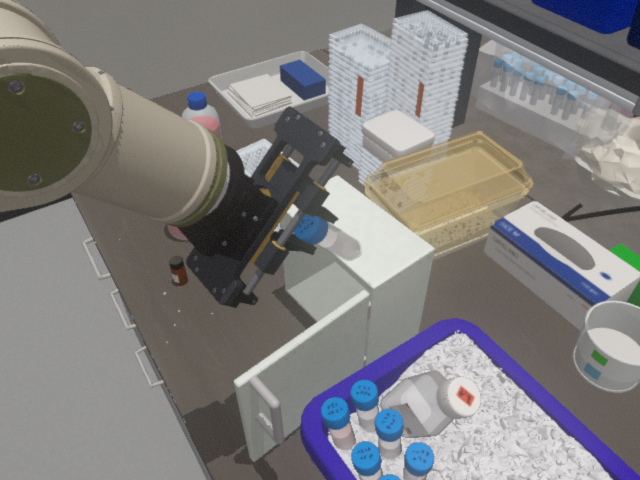

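View pics/w3.png

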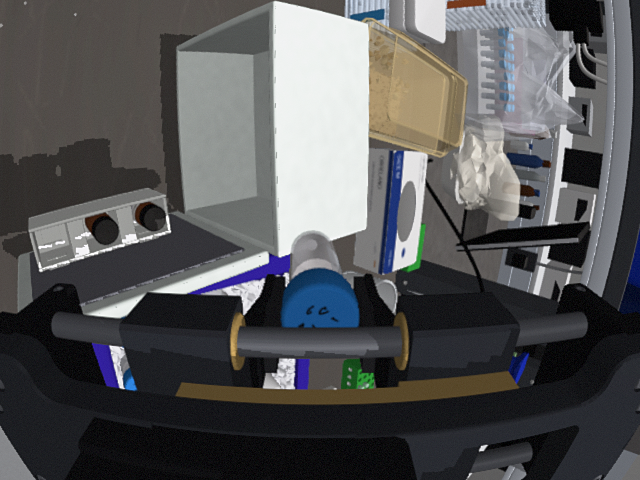

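The scene picture shows the tube held slanted at (325,237), clear above the cabinet, with the door open. In the wrist picture both vials are still in their pockets at (102,228) and (151,216).

```bash
python3 -c "
from plant import close_job
print(close_job())"
```

```text
the job is handed in; nothing more can be done
None
```

I handed the job in at about 13.7 s (the judge returned no verdict): the door is open about square, both vials are still in their pockets, and the tube is held still at a slant of about 44°, cap uppermost, its middle about 30 cm up and clear of everything but the gripper.

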